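# Open the goldsmith's bench dust filter

## Task

The filter in the bench dust collector needs to be got at: press the snap tab all the way in with the fingertips, then push the released metal cover along its rails onto the ledge beyond the tab, until the whole filter is uncovered. Only press and push: never pick the cover up or tilt it, leave it lying flat on the ledge, and leave the other things on the bench alone.

Things in the scene. Friction and masses are not known exactly. Their poses are not given: they have to be found in the camera images.
- collector: Dust collector, cream box 150 (x) by 296 mm (y), fixed; its place and yaw vary. Origin at bench level, midway across x. Along its y: rear wall -140 to -133, filter opening -133 to -20, empty ledge -20 to +148, end stop +148 to +156 mm. Two rails run along y, inner faces at x = -57 and +57 mm; rails, wall and stop are 74 mm high. The cover slides along the collector's +y, up to 160 mm, to the stop.
- ledge_mid (a point): Point on the middle of the ledge's floor, at x = 0, y = +64 mm in the collector's frame, 60 mm above the bench. The floor is 90 mm wide between two flat runners, each 12 mm wide and 64 mm high, which carry the cover all the way along the inside of the rails.
- cover: Loose flat metal filter cover, 110 (x) by 120 (y) by 10 mm, 0.25 to 0.5 kg, on the runners over the filter. Origin: centre of its underside, 64 mm above the bench; at the start at x = 0, y = -72 mm in the collector's frame, axes parallel to the collector's. The filter is wholly uncovered once the origin has passed y = +40 mm there.
- rib_top (a point): Centre of the top edge of the upright rib across the middle of the cover, 92 mm above the bench. The rib is 60 mm long (x), 8 mm thick (y) and stands 18 mm above the cover's flat top (74 mm above the bench). Push on its -y face, fingertips just above the flat top.
- snap_tab (a joint): Snap tab: grey ribbed tongue 30 (x) by 44 mm (y) on the ledge's centre line, against the cover's +y edge, which it blocks. Value: how far it is pressed down, 0 to 0.010 m. At 0 its flat top is 70 mm above the bench, 10 mm above the ledge's floor; at 0.010 flush with the floor. About 5 N moves it straight down; it stays where left. From 0.0065 the cover passes over it.
- tab_press (a point): Point on the tab's top face to press, 5 mm to the +y side of that face's centre and 30 mm from the cover's edge; in the collector's frame x = 0, y = +18 mm. It moves down with the tab.
- pliers: Bystander: pliers with blue grips lying flat beside the collector's -x face, 145 mm long, 12 mm high. Origin on the bench surface near its middle.
- bench_block: Bystander: square steel block 55 by 55 by 22 mm beside the collector's -x face. Origin: centre of its underside.
- jar: Bystander: small glass jar, 44 mm across, 55 mm tall, beside the collector's +x face. Origin: centre of its underside.
- ring_cone: Bystander: wooden ring cone on a foot 50 mm across, 85 mm tall, beside the collector's +x face. Origin: centre of its underside.
- mug: Bystander: white mug, 80 mm across, 85 mm tall, to the left. Origin: centre of its underside.
- slot_tray: Bystander: black divided tray 100 by 200 by 30 mm, to the right. Origin: centre of its underside.
Mind the look-alikes: they are no part of the job. Of the things shaped like the cover, the metal one is meant.

How it is judged (in metres and radians):
On the way, in this order (a step that is already met when the one before it is completed fails the run):
1. the snap tab is pressed in, with the cover still over the filter (value of joint snap_tab above 0.0065 m and y of cover in the frame of collector below -0.055 m), for 0.1 s.
2. the cover has been pushed off the filter onto the ledge (y of cover in the frame of collector above 0.04 m and z of cover in the frame of collector between 0.06 and 0.068 m and angle between cover's own z axis and vertical below 0.06 rad and linear speed of cover below 0.01 m/s and value of joint snap_tab above 0.006 m), for 0.2 s.
At the end, for the whole second after the job is handed in: The cover lies flat and still on the runners beyond the filter: its origin more than 40 mm along +y of the collector's frame and 60 to 68 mm above the collector's origin, tilted less than 0.06 rad; the snap tab is in by more than 6 mm (all of step 2); the robot touches nothing.
It fails at once if the cover is lifted more than about 10 mm or tilted more than 0.15 rad (z of cover in the frame of collector above 0.074 m or angle between cover's own z axis and vertical above 0.15 rad).
It fails at once if the cover falls off the collector (z of cover in the frame of collector below 0.055 m).
It fails at once if a bystander is shifted by more than 20 mm or tipped over (distance of any of pliers, bench_block, jar, ring_cone, mug, slot_tray from where it was at the start of the episode above 0.02 m or angle between any of pliers, bench_block, jar, ring_cone, mug, slot_tray's own z axis and vertical above 0.35 rad).
It also fails if it takes over 40 s, if anything falls off the work surface, if the arm or the gripper's body presses on something with over 40 N, if the wrist force passes 120 N, or if a joint passes its speed limit or range.

## Robot

A 7-joint arm with a two-finger parallel gripper is mounted at the origin on the work surface. World frame = base frame: x ahead of the robot, y to its left, z up, the work surface at z = 0. Lengths are in m, angles in degrees, forces in N, time in s.
With the tool pointing down it reaches from about 0.35 to 0.9 m from the base axis. Payload 8.1 kg.
Tool frame: the origin (TCP) lies between the finger pads; the fingertips stand 19 mm ahead of it and the grasp point (between the pads) is the TCP; z points along the fingers, y is the line along which they close (so a half turn about z gives the same grasp; the last joint's range is limited). The gripper opens to 92 mm and grips with 3 to 60 N. Pads are 19 mm wide; open, the fingers measure 130 mm over their backs; the gripper's body (75 mm by 190 mm) begins 47 mm behind the grasp point.
Start: joints at [66.371, 24.895, 1.432, 90.138, -0.665, 64.973, -4.303], TCP at [0.191, -0.595, 0.246] pointing down, gripper open.
Joint ranges: [-149.89, 149.89], [-25.12, 119.58], [-72.63, 75.52], [4.76, 147.25], [-75.54, 255.54], [6.69, 114.76], [-157.13, 157.13]. Speed limits (degrees/s): [127.2, 127.2, 172.46, 172.46, 180, 180, 180].

## Interface

Orientations are given as a 3x3 rotation matrix whose columns are the frame's x, y, z axes.
In Python, from plant import ctrl gives the robot as it stands.
- The arm moves only by the tool move_arm, never from a script. Its argument "motion" is a list of rows, each an object of numbers: "grip": the closure, from 0 (fully open) to 1 (shut); "tx", "ty", "tz": the shift along the tool's x, y, z in mm; "spin": the turn about the tool's z in degrees. In form: [{"grip": .., "tx": .., "ty": .., "tz": .., "spin": ..}, ...]. A call has 1 to 12 rows; each row shifts and turns the commanded pose from where the row before left it, along the tool's axes as they then stand; what a row does not reach is not made up. A row lasts 1/10 s, in which the tool goes at most 50 mm and 8.59 degrees, less where a joint would pass 70% of its speed; a pose out of reach is approached as far as the arm can. A call with a gripper value outside its range is refused whole. The fingers move at their own pace and stop on an object; "squeeze" is the grip in N (left out, the last holds). Time passes only in rows, so rows that do not move let the fingers close. It gives the time, the measured TCP pose, the force, the opening and the grip force at its end, in the units of the state.
- ctrl.get_obs(): the state, without advancing time (a new reading comes with each control period).
- ctrl.get_image(name): name is "scene" or "top"; returns the picture (400x640x3 uint8, red, green, blue); there is no depth.
- ctrl.calibration(name): a dict with "mtx" (3x3 intrinsics, pixels), "view" (4x4, takes a point from world to camera coordinates). Camera axes: x right, y down, z forward; pixel columns grow to the right and rows downward; lengths in m; the calibration is good to about 2 mm. A picture is of the moment at which its call begins. calibration takes no time and is no camera call.
- ctrl.finish_job(): hands the job in; it is judged then, once.
Trained networks look in the newest picture that a camera, given by its name, has taken for a name from the list of things; names that differ only in an ending like _2 or _b are one class to them, and where a whole thing is asked for, a point or a joint stands for the part that bears it (a point fixed in the world has none). Each returns a list of dicts, best first, with "score" (0 to 1); they miss things now and then, are a little off and sometimes report something else, mostly with a low value. They report only what shows in the picture. A call takes as long as a camera call. They do not tell look-alikes from the thing itself.
- ctrl.silhouettes(camera, thing): "mask" (400x640 bool, what is visible of it) and "extent" ([centre column, centre row, width, height] in pixels, round what is visible of it).
- ctrl.pinpoint(camera, thing): "location" ([column, row] in pixels: a listed point, or the origin of a listed thing).
The state is a dict: "t": time; "joint_positions": joint angles; "qd": joint speeds; "joint_efforts": joint torques, N m; "eef_pos": TCP position; "orientation": TCP orientation; "wrist_force": force on the tool from outside, world axes, zero at the start; "torque": the same for the moment, N m; "grip_width": finger opening in m; "grasp_force": force on a finger pad.
Only numpy, scipy, OpenCV 4.12 (cv2) and the standard library are available. Lean on these libraries where they do the work, as an engineer would, in place of code of your own. Each camera call takes 0.05 s, during which the arm holds its last target. There are 200 camera calls.

## Working session

There is one attempt and no reset: what is moved stays moved. The work goes in short steps, Python scripts to look and compute and a tool call to move; the robot and the scene stay as the last step left them, time stands still between calls to the robot, and variables do not carry over. Pictures are saved under pics/ and viewed, at most 10 in all, crops included, and the job is handed in when it is done.

Besides the shell and the picture viewer there is one more tool, called after "Call:" as a command line: name --argument value ..., lists and objects as JSON in quotes. move_arm: Moves the arm, as the interface text tells. Its arguments: {"type":"object","properties":{"motion":{"type":"array","items":{"type":"object","properties":{"grip":{"type":"number"},"tx":{"type":"number"},"ty":{"type":"number"},"tz":{"type":"number"},"spin":{"type":"number"}}}},"squeeze":{"type":"number"}},"required":["motion"]}

```bash
mkdir -p pics; python3 - <<'E'
from plant import ctrl
import cv2
for n in("top","scene"):
    im=ctrl.get_image(n); cv2.imwrite(f"pics/{n}0.png",im[:,:,::-1])
    for th in("collector","cover","rib_top","snap_tab","tab_press","ledge_mid","jar","ring_cone","mug","pliers"):
        print(n,th,[(d["location"],round(d["score"],2)) for d in ctrl.pinpoint(n,th)])
    print(ctrl.calibration(n))
o=ctrl.get_obs();print(o["t"],o["eef_pos"],o["orientation"],o["grip_width"])
E
```

```text
top collector [([294.9, 199.8], 0.97)]
top cover [([357.7, 264.9], 0.96), ([387.2, 199.0], 0.92)]
top rib_top [([362.4, 262.2], 0.94), ([318.8, 196.3], 0.88), ([390.8, 197.9], 0.58)]Traceback (most recent call last):
  File "<stdin>", line 6, in <module>
ValueError: it knows: bench_block, collector, cover, jar, ledge_mid, mug, pliers, rib_top, ring_cone, slot_tray, tab_press
```

View pics/top0.png

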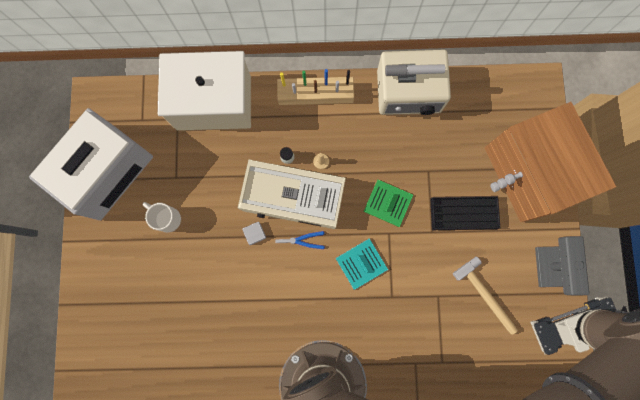

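The top view shows the collector around (291,193) with the metal cover at its right end (rib about 319,196), the tab near (290,193) and the ledge to the left. The green and teal covers are look-alikes.

```bash
python3 - <<'E'
from plant import ctrl
import cv2
for n in("top","scene"):
    im=ctrl.get_image(n); cv2.imwrite(f"pics/{n}1.png",im[:,:,::-1])
    for th in("collector","cover","rib_top","tab_press","ledge_mid","jar","ring_cone"):
        print(n,th,[(d["location"],round(d["score"],2)) for d in ctrl.pinpoint(n,th)])
    print(ctrl.calibration(n))
    c=ctrl.get_image(n) 
    if n=="top": cv2.imwrite("pics/topc.png",cv2.resize(c[140:260,220:420,::-1],None,fx=4,fy=4,interpolation=2))
o=ctrl.get_obs();print(o["t"],o["eef_pos"],o["orientation"],o["grip_width"])
E
```

```text
top collector []
top cover [([319.1, 197.3], 0.88), ([362.5, 260.8], 0.82), ([387.0, 201.1], 0.7)]
top rib_top [([387.6, 199.1], 0.98), ([359.6, 261.2], 0.72), ([316.0, 195.2], 0.68)]
top tab_press [([287.6, 193.6], 0.44)]
top ledge_mid [([270.2, 191.1], 0.9)]
top jar [([285.7, 159.9], 0.64)]
top ring_cone [([321.6, 163.0], 0.76)]
{'mtx': array([[476.28693404,   0.        , 316.54115769],
       [  0.        , 476.28693404, 201.60674395],
       [  0.        ,   0.        ,   1.        ]]), 'view': array([[-0.02379918, -0.99954925, -0.01830004,  0.01767862],
       [-0.98741325,  0.02636537, -0.15594855,  0.53798241],
       [ 0.15636074,  0.01435825, -0.98759565,  1.39938734],
       [ 0.        ,  0.        ,  0.        ,  1.        ]])}
scene collector [([362.8, 198.9], 0.71), ([198.7, 297.9], 0.66)]
scene cover [([256.9, 191.5], 0.87), ([274.4, 254.3], 0.72), ([335.2, 198.4], 0.68)]
scene rib_top [([258.0, 185.7], 0.83), ([272.7, 251.5], 0.74), ([334.9, 198.2], 0.67)]
scene tab_press [([361.5, 184.7], 0.71)]
scene ledge_mid [([380.3, 181.8], 0.83)]
scene jar [([395.9, 224.0], 0.75), ([365.1, 151.9], 0.33)]
scene ring_cone [([428.9, 113.1], 0.71), ([362.9, 243.6], 0.62)]
{'mtx': array([[497.33629381,   0.        , 328.86282764],
       [  0.        , 497.33629381, 192.74717705],
       [  0.        ,   0.        ,   1.        ]]), 'view': array([[ 0.67270634,  0.73986664,  0.00797044, -0.34660998],
       [ 0.64422662, -0.58038169, -0.49812564, -0.30144496],
       [-0.36392065,  0.34022705, -0.86706823,  1.65438688],
       [ 0.        ,  0.        ,  0.        ,  1.        ]])}
1.1 [ 0.19051564 -0.59528191  0.24575167] [[ 9.52420088e-01  3.04788410e-01 -7.28792997e-06]
 [ 3.04788409e-01 -9.52420086e-01 -6.98919533e-05]
 [-2.82434282e-05  6.43452237e-05 -9.99999998e-01]] 0.09171058716222787
```

View pics/scene1.png

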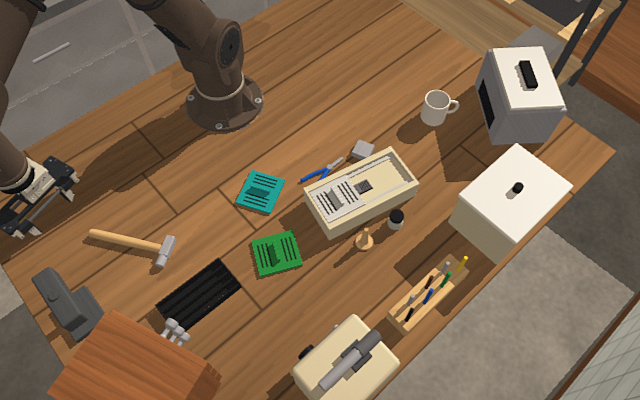

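View pics/topc.png

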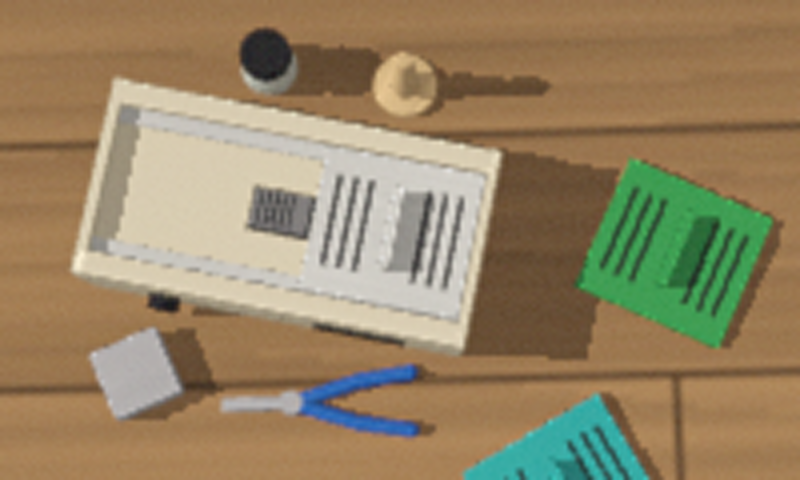

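The crop shows the collector's top rim corners at (115,78), (502,150), (465,353) and (72,270), with the cover, rib and tab inside. I'll fit the pose to these and check it with an overlay in both views.

```bash
cat > h.py <<'E'
from plant import ctrl
import numpy as np, cv2
from scipy.optimize import least_squares
def proj(n,P):
    c=ctrl.calibration(n);P=np.atleast_2d(P)@c["view"][:3,:3].T+c["view"][:3,3]
    q=P@c["mtx"].T;return q[:,:2]/q[:,2:]
def W(p,L):
    a=p[2];L=np.atleast_2d(L)
    return np.c_[p[0]+np.cos(a)*L[:,0]-np.sin(a)*L[:,1],p[1]+np.sin(a)*L[:,0]+np.cos(a)*L[:,1],L[:,2]]
def crop(n,im,r,s,name,polys):
    c=cv2.resize(im[r[1]:r[3],r[0]:r[2],::-1],None,fx=s,fy=s,interpolation=2).copy()
    for q in polys:
        cv2.polylines(c,[np.round((q-r[:2]+.5)*s-.5).astype(int)],True,(0,0,255),1)
    cv2.imwrite(name,c)
def rect(x0,x1,y0,y1,z): return np.array([[x0,y0,z],[x1,y0,z],[x1,y1,z],[x0,y1,z]])/1000
def model(cy=-72,tz=70): return [rect(-75,75,-140,156,74),rect(-55,55,cy-60,cy+60,74),rect(-30,30,cy-4,cy+4,92),rect(-15,15,-9,35,tz),rect(-57,57,-133,148,74)]
E
python3 - <<'E'
from h import *
L=np.array([[75,156,74],[75,-140,74],[-75,-140,74],[-75,156,74]])/1e3
px=(np.array([[115,78],[502,150],[465,353],[72,270]])+.5)/4-.5+[220,140]
extra=[("top",[0,18,70],(287.6,193.6)),("top",[0,64,60],(270.2,191.1)),("scene",[0,18,70],(361.5,184.7)),("scene",[0,64,60],(380.3,181.8))]
f=lambda p:np.r_[(proj("top",W(p,L))-px).ravel()]
r=least_squares(f,[.55,.1,-.1]);print(r.x,np.degrees(r.x[2]),r.fun.round(2))
for n,l,q in extra: print(n,l,(proj(n,W(r.x,np.array(l)/1e3))-q).round(1))
np.save("p.npy",r.x)
crop("top",ctrl.get_image("top"),(220,140,420,260),4,"pics/t2.png",[proj("top",W(r.x,m)) for m in model()])
crop("scene",ctrl.get_image("scene"),(290,130,440,250),5,"pics/s2.png",[proj("scene",W(r.x,m)) for m in model()])
E
```

```text
[ 0.56061872  0.06944969 -0.22303624] -12.779035112032167 [ 0.24 -0.04  0.14  0.67 -0.26 -0.92 -0.11  0.32]
top [0, 18, 70] [[ 0.8 -1.4]]
top [0, 64, 60] [[ 3.5 -1.3]]
scene [0, 18, 70] [[ 1.8 -0. ]]
scene [0, 64, 60] [[-3.7 -2. ]]
```

View pics/t2.png

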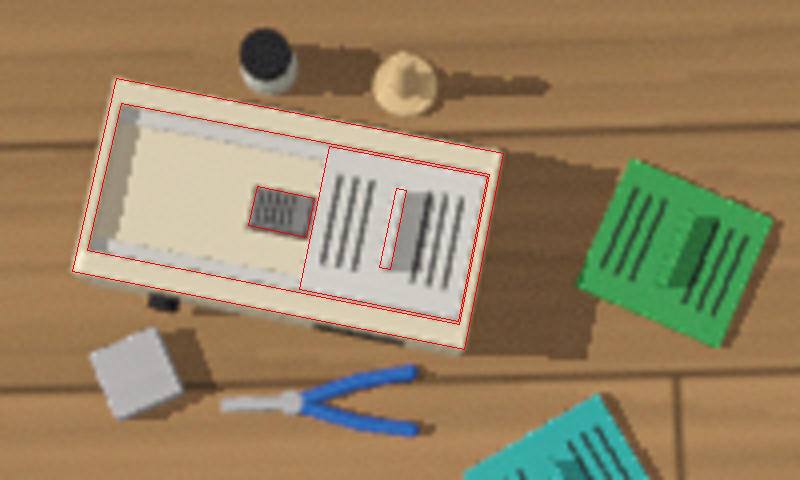

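View pics/s2.png

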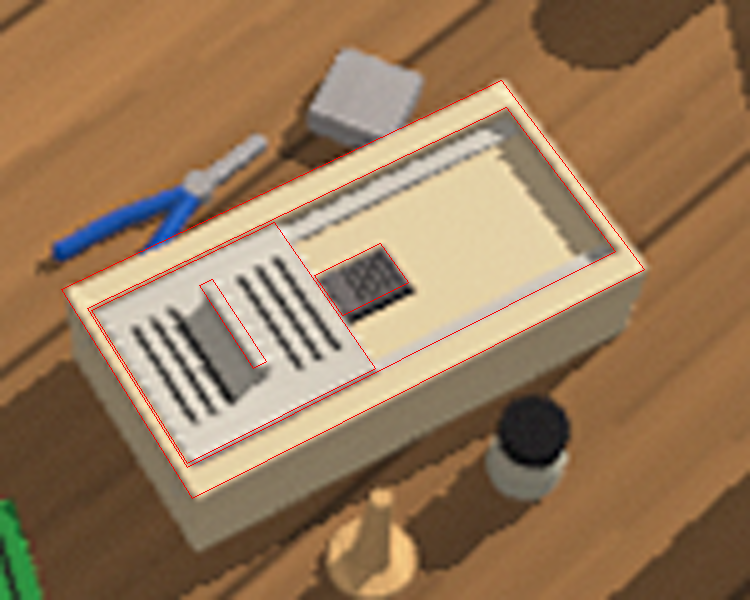

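The overlay matches in both views: rim, cover, tab and rib all line up, so the pose is good. Next I'll close the fingers and travel to above the tab.

Call:
move_arm --motion '[{"grip":1,"tx":15,"ty":-14},{"grip":1,"tx":28,"ty":-27},{"grip":1,"tx":28,"ty":-27},{"grip":1,"tx":28,"ty":-27},{"grip":1,"tx":28,"ty":-27},{"grip":1,"tx":28,"ty":-27},{"grip":1,"tx":28,"ty":-27},{"grip":1,"tx":28,"ty":-27},{"grip":1,"tx":28,"ty":-27},{"grip":1,"tx":28,"ty":-27},{"grip":1,"tx":28,"ty":-27},{"grip":1,"tx":28,"ty":-27}]' --squeeze 10

```text
validation failed for argument at $.mo...
```

Call:
move_arm --motion '[{"grip":1,"tx":28,"ty":-27},{"grip":1,"tx":28,"ty":-27},{"grip":1,"tx":28,"ty":-27},{"grip":1,"tx":28,"ty":-27},{"grip":1,"tx":28,"ty":-27},{"grip":1,"tx":28,"ty":-27},{"grip":1,"tx":28,"ty":-27},{"grip":1,"tx":28,"ty":-27},{"grip":1,"tx":17,"ty":-9},{"grip":1,"spin":-8},{"grip":1,"spin":-8},{"grip":1,"spin":-8}]'

```text
validation failed for argument at $.mo...
```

Call:
move_arm --motion '[{"grip":1,"spin":-8},{"grip":1,"spin":-8},{"grip":1,"spin":-8},{"grip":1,"spin":-8},{"grip":1,"spin":-3.4},{"grip":1}]'

```text
validation failed for argument at $.mo...
```

```bash
cat >> h.py <<'E'
def todo(l):
    "tool-frame shift (mm) and spin to bring fingertips to collector-frame point l (mm)"
    p=np.load("p.npy");o=ctrl.get_obs();R=np.array(o["orientation"]);e=np.array(o["eef_pos"])
    t=W(p,np.array(l)/1e3)[0]+[0,0,.019]
    Lc=np.array([[np.cos(p[2]),np.sin(p[2])],[-np.sin(p[2]),np.cos(p[2])]])@(e[:2]-p[:2])
    print("t",o["t"],"tip local",(Lc*1e3).round(1),round((e[2]-.019)*1e3,1),"shift",(R.T@(t-e)*1e3).round(1),"spin err",np.degrees(np.arctan2(R[1,1],R[0,1])-p[2]).round(2),"F",np.round(o["wrist_force"],1),"w",round(o["grip_width"],4),"tilt",R[:,2].round(3))
E
python3 -c "
from h import *
todo([0,18,80])"
```

```text
t 1.2 tip local [-213.9 -730.1] 226.7 shift [ 564.2 -535.7  146.7] spin err -59.47 F [-0.5 -0.2 -0. ] w 0.0917 tilt [-0.  0. -1.]
```

The calls were rejected, probably because every field has to be present in each row.

Call:
move_arm --motion '[{"grip":1,"tx":15,"ty":-14,"tz":0,"spin":0},{"grip":1,"tx":28,"ty":-27,"tz":0,"spin":0},{"grip":1,"tx":28,"ty":-27,"tz":0,"spin":0},{"grip":1,"tx":28,"ty":-27,"tz":0,"spin":0},{"grip":1,"tx":28,"ty":-27,"tz":0,"spin":0},{"grip":1,"tx":28,"ty":-27,"tz":0,"spin":0},{"grip":1,"tx":28,"ty":-27,"tz":0,"spin":0},{"grip":1,"tx":28,"ty":-27,"tz":0,"spin":0},{"grip":1,"tx":28,"ty":-27,"tz":0,"spin":0},{"grip":1,"tx":28,"ty":-27,"tz":0,"spin":0},{"grip":1,"tx":28,"ty":-27,"tz":0,"spin":0},{"grip":1,"tx":28,"ty":-27,"tz":0,"spin":0}]' --squeeze 10

```text
t: 2.4
eef_pos: [0.4039, -0.1992, 0.246]
orientation: [[0.952, 0.305, 0.001], [0.305, -0.952, -0.0], [0.0, 0.001, -1.0]]
wrist_force: [1.0, 0.1, -0.2]
grip_width: 0.0016
grasp_force: 0.0
```

Call:
move_arm --motion '[{"grip":1,"tx":28,"ty":-27,"tz":0,"spin":0},{"grip":1,"tx":28,"ty":-27,"tz":0,"spin":0},{"grip":1,"tx":28,"ty":-27,"tz":0,"spin":0},{"grip":1,"tx":28,"ty":-27,"tz":0,"spin":0},{"grip":1,"tx":28,"ty":-27,"tz":0,"spin":0},{"grip":1,"tx":28,"ty":-27,"tz":0,"spin":0},{"grip":1,"tx":28,"ty":-27,"tz":0,"spin":0},{"grip":1,"tx":28,"ty":-27,"tz":0,"spin":0},{"grip":1,"tx":17,"ty":-9,"tz":0,"spin":0},{"grip":1,"tx":0,"ty":0,"tz":0,"spin":-8},{"grip":1,"tx":0,"ty":0,"tz":0,"spin":-8},{"grip":1,"tx":0,"ty":0,"tz":0,"spin":-8}]'

```text
t: 3.6
eef_pos: [0.5644, 0.0874, 0.2456]
orientation: [[0.742, 0.67, -0.0], [0.67, -0.742, -0.0], [-0.0, 0.0, -1.0]]
wrist_force: [-0.0, -0.4, 0.2]
grip_width: 0.0004
grasp_force: 0.0
```

Call:
move_arm --motion '[{"grip":1,"tx":0,"ty":0,"tz":0,"spin":-8},{"grip":1,"tx":0,"ty":0,"tz":0,"spin":-8},{"grip":1,"tx":0,"ty":0,"tz":0,"spin":-8},{"grip":1,"tx":0,"ty":0,"tz":0,"spin":-8},{"grip":1,"tx":0,"ty":0,"tz":0,"spin":-3.5},{"grip":1,"tx":0,"ty":0,"tz":0,"spin":0},{"grip":1,"tx":0,"ty":0,"tz":0,"spin":0}]'

```text
t: 4.3
eef_pos: [0.5644, 0.087, 0.2457]
orientation: [[0.223, 0.975, -0.0], [0.975, -0.223, -0.0], [-0.0, -0.0, -1.0]]
wrist_force: [-0.7, 0.5, 0.6]
grip_width: 0.0006
grasp_force: 0.0
```

```bash
python3 -c "
from h import *
todo([0,18,80])"
```

```text
t 4.3 tip local [-0.2 17.9] 226.7 shift [1.000e-01 2.000e-01 1.467e+02] spin err -0.11 F [-0.7  0.5  0.6] w 0.0006 tilt [-0. -0. -1.]
```

Call:
move_arm --motion '[{"grip":1,"tx":0,"ty":0,"tz":40,"spin":0},{"grip":1,"tx":0,"ty":0,"tz":40,"spin":0},{"grip":1,"tx":0,"ty":0,"tz":40,"spin":0},{"grip":1,"tx":0,"ty":0,"tz":25,"spin":0},{"grip":1,"tx":0,"ty":0,"tz":9,"spin":0},{"grip":1,"tx":0,"ty":0,"tz":0,"spin":0},{"grip":1,"tx":0,"ty":0,"tz":0,"spin":0}]'

```text
t: 5.0
eef_pos: [0.5652, 0.0875, 0.093]
orientation: [[0.221, 0.975, 0.002], [0.975, -0.221, 0.0], [0.001, 0.002, -1.0]]
wrist_force: [0.5, -0.3, 0.8]
grip_width: 0.0005
grasp_force: 0.0
```

Call:
move_arm --motion '[{"grip":1,"tx":0,"ty":0,"tz":2,"spin":0},{"grip":1,"tx":0,"ty":0,"tz":2,"spin":0},{"grip":1,"tx":0,"ty":0,"tz":2,"spin":0},{"grip":1,"tx":0,"ty":0,"tz":2,"spin":0},{"grip":1,"tx":0,"ty":0,"tz":2,"spin":0},{"grip":1,"tx":0,"ty":0,"tz":0,"spin":0}]'

```text
t: 5.6
eef_pos: [0.565, 0.0873, 0.082]
orientation: [[0.221, 0.975, 0.001], [0.975, -0.221, 0.0], [0.001, 0.001, -1.0]]
wrist_force: [1.8, 0.8, 2.4]
grip_width: 0.0003
grasp_force: 1.4
```

```bash
python3 -c "
from h import *
todo([0,18,60])"
```

```text
t 5.6 tip local [ 0.3 18.3] 63.0 shift [-0.3 -0.3  3. ] spin err 0.02 F [1.8 0.8 2.4] w 0.0003 tilt [ 0.001  0.    -1.   ]
```

Call:
move_arm --motion '[{"grip":1,"tx":0,"ty":0,"tz":1.5,"spin":0},{"grip":1,"tx":0,"ty":0,"tz":1.5,"spin":0},{"grip":1,"tx":0,"ty":0,"tz":1,"spin":0},{"grip":1,"tx":0,"ty":0,"tz":0,"spin":0},{"grip":1,"tx":0,"ty":0,"tz":0,"spin":0}]'

```text
t: 6.1
eef_pos: [0.565, 0.0872, 0.0793]
orientation: [[0.221, 0.975, 0.002], [0.975, -0.221, -0.0], [0.0, 0.002, -1.0]]
wrist_force: [-3.4, -1.0, 20.8]
grip_width: 0.0004
grasp_force: 10.5
```

The force jumped to 21 N with the tip at floor level, so the tab is fully in. Next I lift and move behind the rib.

Call:
move_arm --motion '[{"grip":1,"tx":0,"ty":0,"tz":-10,"spin":0},{"grip":1,"tx":0,"ty":0,"tz":-30,"spin":0},{"grip":1,"tx":0,"ty":0,"tz":-20,"spin":0},{"grip":1,"tx":-30,"ty":0,"tz":0,"spin":0},{"grip":1,"tx":-40,"ty":0,"tz":0,"spin":0},{"grip":1,"tx":-30,"ty":0,"tz":0,"spin":0},{"grip":1,"tx":-12,"ty":0,"tz":0,"spin":0},{"grip":1,"tx":0,"ty":0,"tz":0,"spin":0},{"grip":1,"tx":0,"ty":0,"tz":0,"spin":0}]'

```text
t: 7.0
eef_pos: [0.5396, -0.0208, 0.1377]
orientation: [[0.22, 0.975, -0.0], [0.975, -0.22, 0.001], [0.001, -0.0, -1.0]]
wrist_force: [0.9, 0.6, 0.3]
grip_width: 0.0004
grasp_force: 0.0
```

```bash
python3 -c "
from h import *
todo([0,-95,78])
p=np.load('p.npy')
crop('scene',ctrl.get_image('scene'),(290,100,440,220),5,'pics/s3.png',[proj('scene',W(p,m)) for m in model(tz=60)[2:4]])"
```

```text
t 7.0 tip local [ -0.5 -92.7] 118.7 shift [-2.3  0.5 40.7] spin err 0.06 F [0.9 0.6 0.3] w 0.0004 tilt [-0.     0.001 -1.   ]
```

View pics/s3.png

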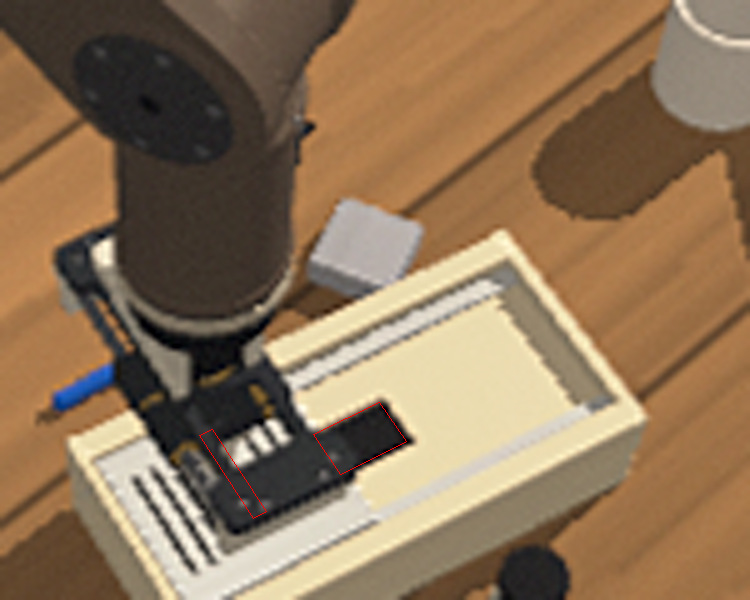

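The tab sits flush and dark, with its outline at z = 60 mm matching around (360,440). The gripper is over the cover behind the rib, so I'll descend.

Call:
move_arm --motion '[{"grip":1,"tx":-3,"ty":0.5,"tz":15,"spin":0},{"grip":1,"tx":0,"ty":0,"tz":15,"spin":0},{"grip":1,"tx":0,"ty":0,"tz":8,"spin":0},{"grip":1,"tx":0,"ty":0,"tz":3,"spin":0},{"grip":1,"tx":0,"ty":0,"tz":0,"spin":0},{"grip":1,"tx":0,"ty":0,"tz":0,"spin":0}]'

```text
t: 7.65
eef_pos: [0.5398, -0.0246, 0.0972]
orientation: [[0.22, 0.975, 0.001], [0.975, -0.22, 0.0], [0.0, 0.001, -1.0]]
wrist_force: [0.6, 0.4, -0.4]
grip_width: 0.0003
grasp_force: 0.0
```

```bash
python3 -c "
from h import *
todo([0,-86,78])"
```

```text
t 7.65 tip local [  0.5 -96.3] 78.2 shift [10.3 -0.5  0.2] spin err 0.06 F [ 0.6  0.4 -0.4] w 0.0003 tilt [ 0.001  0.    -1.   ]
```

Call:
move_arm --motion '[{"grip":1,"tx":4,"ty":0,"tz":0,"spin":0},{"grip":1,"tx":4,"ty":0,"tz":0,"spin":0},{"grip":1,"tx":3,"ty":0,"tz":0,"spin":0},{"grip":1,"tx":3,"ty":0,"tz":0,"spin":0},{"grip":1,"tx":3,"ty":0,"tz":0,"spin":0},{"grip":1,"tx":4,"ty":0,"tz":0,"spin":0},{"grip":1,"tx":4,"ty":0,"tz":0,"spin":0},{"grip":1,"tx":4,"ty":0,"tz":0,"spin":0},{"grip":1,"tx":4,"ty":0,"tz":0,"spin":0},{"grip":1,"tx":4,"ty":0,"tz":0,"spin":0},{"grip":1,"tx":4,"ty":0,"tz":0,"spin":0}]'

```text
t: 8.75
eef_pos: [0.5485, 0.0152, 0.0967]
orientation: [[0.221, 0.975, -0.0], [0.975, -0.221, -0.0], [-0.0, -0.0, -1.0]]
wrist_force: [0.5, -3.3, 2.6]
grip_width: 0.0007
grasp_force: 1.5
```

```bash
python3 -c "
from h import *
todo([0,45,78])"
```

```text
t 8.75 tip local [  0.2 -55.6] 77.7 shift [100.6  -0.2  -0.3] spin err 0.03 F [ 0.5 -3.3  2.6] w 0.0007 tilt [-0. -0. -1.]
```

It is sliding with about 3 N. I'll continue.

Call:
move_arm --motion '[{"grip":1,"tx":6,"ty":0,"tz":0,"spin":0},{"grip":1,"tx":6,"ty":0,"tz":0,"spin":0},{"grip":1,"tx":6,"ty":0,"tz":0,"spin":0},{"grip":1,"tx":6,"ty":0,"tz":0,"spin":0},{"grip":1,"tx":6,"ty":0,"tz":0,"spin":0},{"grip":1,"tx":6,"ty":0,"tz":0,"spin":0},{"grip":1,"tx":6,"ty":0,"tz":0,"spin":0},{"grip":1,"tx":6,"ty":0,"tz":0,"spin":0},{"grip":1,"tx":6,"ty":0,"tz":0,"spin":0},{"grip":1,"tx":6,"ty":0,"tz":0,"spin":0}]'

```text
t: 9.75
eef_pos: [0.5618, 0.0739, 0.0967]
orientation: [[0.221, 0.975, -0.0], [0.975, -0.221, -0.0], [-0.0, -0.0, -1.0]]
wrist_force: [0.4, -2.5, 1.0]
grip_width: 0.0006
grasp_force: 1.0
```

```bash
python3 -c "
from h import *
todo([0,45,78])"
```

```text
t 9.75 tip local [0.2 4.6] 77.7 shift [40.4 -0.1 -0.3] spin err 0.03 F [ 0.4 -2.5  1. ] w 0.0006 tilt [-0. -0. -1.]
```

Call:
move_arm --motion '[{"grip":1,"tx":6,"ty":0,"tz":0,"spin":0},{"grip":1,"tx":6,"ty":0,"tz":0,"spin":0},{"grip":1,"tx":6,"ty":0,"tz":0,"spin":0},{"grip":1,"tx":6,"ty":0,"tz":0,"spin":0},{"grip":1,"tx":6,"ty":0,"tz":0,"spin":0},{"grip":1,"tx":4,"ty":0,"tz":0,"spin":0},{"grip":1,"tx":4,"ty":0,"tz":0,"spin":0},{"grip":1,"tx":3,"ty":0,"tz":0,"spin":0},{"grip":1,"tx":1,"ty":0,"tz":0,"spin":0},{"grip":1,"tx":0,"ty":0,"tz":0,"spin":0},{"grip":1,"tx":0,"ty":0,"tz":0,"spin":0},{"grip":1,"tx":0,"ty":0,"tz":0,"spin":0}]'

```text
t: 10.95
eef_pos: [0.5711, 0.1145, 0.0968]
orientation: [[0.221, 0.975, 0.0], [0.975, -0.221, 0.0], [0.0, 0.0, -1.0]]
wrist_force: [0.4, 0.3, -0.3]
grip_width: 0.0002
grasp_force: 0.0
```

Call:
move_arm --motion '[{"grip":1,"tx":-5,"ty":0,"tz":0,"spin":0},{"grip":1,"tx":-8,"ty":0,"tz":-3,"spin":0},{"grip":1,"tx":0,"ty":0,"tz":-25,"spin":0},{"grip":1,"tx":0,"ty":0,"tz":-40,"spin":0},{"grip":1,"tx":-30,"ty":0,"tz":-40,"spin":0},{"grip":1,"tx":-40,"ty":0,"tz":-20,"spin":0},{"grip":1,"tx":-40,"ty":0,"tz":0,"spin":0},{"grip":1,"tx":-40,"ty":0,"tz":0,"spin":0},{"grip":1,"tx":-40,"ty":0,"tz":0,"spin":0},{"grip":1,"tx":-30,"ty":0,"tz":0,"spin":0},{"grip":1,"tx":0,"ty":0,"tz":0,"spin":0},{"grip":1,"tx":0,"ty":0,"tz":0,"spin":0}]'

```text
t: 12.15
eef_pos: [0.5191, -0.1139, 0.2249]
orientation: [[0.223, 0.975, 0.0], [0.975, -0.223, -0.0], [-0.0, 0.0, -1.0]]
wrist_force: [-0.7, 1.4, 0.2]
grip_width: 0.0002
grasp_force: 0.0
```

```bash
python3 -c "
from h import *
todo([0,45,78])
p=np.load('p.npy')
crop('top',ctrl.get_image('top'),(220,140,420,260),4,'pics/t4.png',[proj('top',W(p,m)) for m in model(58)[1:3]])"
```

```text
t 12.15 tip local [ 1.00e-01 -1.88e+02] 205.9 shift [233.   -0.5 127.9] spin err -0.11 F [-0.7  1.4  0.2] w 0.0002 tilt [ 0. -0. -1.]
```

View pics/t4.png

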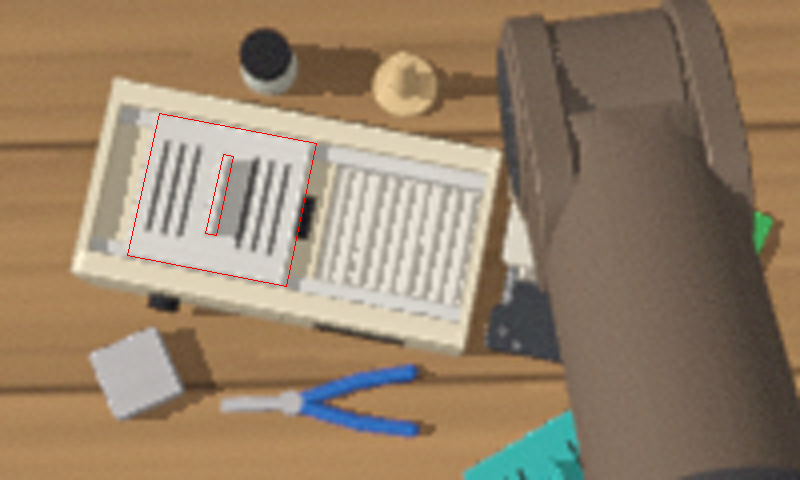

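The cover lies flat at about y = +58 mm, its outline matching at (222,200) in the crop. The filter is fully exposed, the tab's end is visible and dark at (305,217), and the bystanders haven't moved. I'm handing in.

```bash
python3 -c "
from plant import ctrl
print(ctrl.finish_job())"
```

```text
the job is handed in; nothing more can be done
None
```

The tab is pressed fully in and the metal cover lies flat on the ledge at about y = +58 mm, so the whole filter is uncovered. The arm is clear, the bystanders looked unmoved in the last picture, and the job is handed in; no verdict came back.

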